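# Wind the weekly drum recorder and set its chart to the pens

### The arm

A 6-joint arm with a two-finger parallel gripper is mounted at the origin on the work surface. World frame = base frame: x ahead of the robot, y to its left, z up, the work surface at z = 0. Lengths are in m, angles in rad, forces in N, time in s.
With the tool pointing down it reaches from about 0.425 to 0.95 m from the base axis. Payload 3.5 kg.
Tool frame: the origin (TCP) lies midway between the tips of the shut fingers; the grasp point (between the pads) lies 19 mm behind it; z points along the fingers, y is the line along which they close (so a half turn about z gives the same grasp; the last joint's range is limited). The gripper opens to 85 mm and grips with 20 to 120 N. Pads are 22 mm wide; open, the fingers measure 114 mm over their backs; the gripper's body (76 mm by 85 mm) begins 54 mm behind the grasp point. The pads swing forward as they close: fully open they stand 13 mm farther back than shut.
Start: joints at [1.12, 0.286, 1.577, -0, 1.279, -0.15], TCP at [0.2, 0.645, 0.231] pointing down, gripper open.
Joint ranges: [-2.77, 2.77], [-0.9, 2.22], [0.21, 2.48], [-1.53, 4.67], [0.24, 2.81], [-2.84, 2.84]. Speed limits (rad/s): [2.79, 2.79, 3.14, 3.14, 3.14, 3.14].

### API

Orientations are given as a unit quaternion [x, y, z, w].
In Python, from plant import ctrl gives the robot as it stands.
- The arm moves only by the tool move_arm, never from a script. Its argument "plan" is a list of rows, each an object of numbers: "x", "y", "z": the shift along the tool's x, y, z in m; "yaw": the turn about the tool's z in rad; "fingers": the closure, from 0 (fully open) to 1 (shut). In form: [{"x": .., "y": .., "z": .., "yaw": .., "fingers": ..}, ...]. A call has 1 to 5 rows; each row is the pose to reach, as a shift and turn from the pose commanded when the call began, along the tool's axes at that moment; what a row does not reach only later rows make up. A row lasts 1/10 s, in which the tool goes at most 50 mm and 8.59 degrees, less where a joint would pass 70% of its speed; a pose out of reach is approached as far as the arm can. A call with a gripper value outside its range is refused whole. The fingers move at their own pace and stop on an object; "force" is the grip in N (left out, the last holds). Time passes only in rows, so rows that repeat a pose let the fingers close. It gives the time, the measured TCP pose, the force, the opening and the grip force at its end, in the units of the state.
- ctrl.get_state(): the state, without advancing time (a new reading comes with each control period).
- ctrl.read_camera(name): name is "scene" or "top" or "wrist"; returns the picture (480x640x3 uint8, red, green, blue); there is no depth.
- ctrl.camera_model(name): a dict with "intrinsics" (3x3 intrinsics, pixels), "distortion" ([k1, k2, p1, p2, k3] as OpenCV has them; the pictures are not rectified), "cam_to_world" (4x4, takes a point from camera to world coordinates); the wrist camera has in their place "tool_from_camera" (4x4, takes a point from camera to tool coordinates, whose origin is the TCP and whose axes are the flange's). Camera axes: x right, y up, looking along -z (the intrinsics and any distortion apply to the point x, -y, -z); pixel columns grow to the right and rows downward; lengths in m; the calibration is good to about 2 mm. A picture is of the moment at which its call begins: read the wrist's pose just before it. camera_model takes no time and is no camera call.
- ctrl.sign_off(): hands the job in; it is judged then, once.
The state is a dict: "time": time; "qpos": joint angles; "dq": joint speeds; "joint_efforts": joint torques, N m; "eef_pos": TCP position; "tcp_rot": TCP orientation; "contact_force": force on the tool from outside, world axes, zero at the start; "wrist_torque": the same for the moment, N m; "opening": opening from 0.0 (shut) to 1.0 (fully open); "finger_force": force on a finger pad.
Only numpy, scipy, OpenCV 4.12 (cv2) and the standard library are available. Lean on these libraries where they do the work, as an engineer would, in place of code of your own. Each camera call takes 0.05 s, during which the arm holds its last target. There are 200 camera calls.

### The job

Put the table's temperature and humidity recorder back into service for the week. Wind its clock clockwise with the winged key on top of the drum, a part turn at a time, until the key comes up tight and its clutch just begins to slip, and stop there rather than forcing it on; then turn the drum by its knurled collar until the heavy start line on the chart stands at the pen tips. Do not touch the lifted pens, and leave the bottles, cups, jug and pot standing where they are.

Things in the scene. Friction and masses are not known exactly. Their poses are not given: they have to be found in the camera images.
- recorder: Drum recorder, fixed to the table, cover off. Grey base 140 (x) x 300 (y) x 32 mm high; origin at the centre of its underside, z up. The chart drum (93 mm in diameter, from 36 to 129 mm above the table) stands upright, its axis at x = 0, y = -85 mm. At the +y end a wire sensor cage with a grey roof (80 x 84 mm, centred at x = -12, y = +95, top at 137 mm, two brass nuts to 147 mm).
- key_grip (a point): Centre of the brass winding key's wing, on the drum's axis, 170 mm above the table. The wing is a flat upright plate 36 mm wide (along this point's x), 8 mm thick (along y), 20 mm high (160 to 180 mm above the table), on a stem 10 to 14 mm thick; the collar below it ends at 145 mm. Winds clockwise seen from above, with 0.05 to 0.13 N m, rising a little as the spring fills.
- key_foot (a point): Where the key's stem meets the collar, on the axis, 145 mm above the table. What is left to wind is not shown and differs each time (2.3 to 5.2 rad). Let go, the key is turned back by its spring up to 0.53 rad, to the last of 12 clicks a turn of its ratchet, and held there; it cannot be unwound. Once the spring is full the key stops dead, and yields only as its clutch slips, at about 0.26 N m.
- key (a joint): How far the key has slipped in its overwind clutch, rad. It is not the angle of the key: it stays 0 as long as the spring still takes wind, and grows only when the key is turned on, clockwise, after the spring is full. The slip stays when the key is let go.
- collar (a point): Centre of the knurled aluminium collar on top of the drum, on its axis: 44 mm in diameter, from 129 (the drum's top) to 145 mm above the table; this point at 137 mm. Turning it turns the drum with chart and key, either way, without end. The drum is stiff (0.55 N m): winding does not move it and it stays where it is left. Fingers that grip the collar straddle the key in its middle.
- drum (a joint): Angle of the drum, rad, growing clockwise seen from above. 0 when the start line stands exactly at the pen tips; at the start it is 0.5 to 1.4, so the drum must be turned anticlockwise.
- start_mark (a point): Upper end of the chart's heavy start line: a black line 3 mm wide down the drum's side, next to the steel chart clip (6 mm wide, 8 mm anticlockwise of it along the rim), carried over the top edge as a black tick 16 mm long. The point is on the drum's top edge, 46.5 mm from the axis, 129 mm above the table. The other chart lines are thin and grey.
- pen_tip (a point): Tip of the upper of two pens, one above the other (104 and 62 mm above the table), lifted 4 mm off the chart on the recorder's +x side, exactly in its +x direction from the drum's axis. Their arms, 3 mm thick, run along the recorder's +y at x = 54 mm to an upright post (10 mm thick, 128 mm high) at y = +45 mm, all below the drum's top.
- pens: The pens with their arms and post, fixed to the recorder (origin as the recorder's); not to be touched.
- bottle_a: Amber dropper bottle, 33 mm in diameter, 98 mm high, on the robot's side of the recorder; origin at the centre of its underside.
- bottle_b: A second such dropper bottle, beyond the drum end of the recorder.
- cup_a: White dispensing cup, rim 56 mm in diameter, 60 mm high, on the far side of the recorder; origin at the centre of its underside.
- cup_b: White dispensing cup like the other, on the robot's right.
- cup_c: Clear cup, rim 68 mm in diameter, 85 mm high, on the robot's left.
- jug: Glass jug, 124 mm in diameter, 165 mm high, with a handle to 98 mm from its axis along its x, far left.
- pot: Steel pot with lid, 168 mm in diameter, 134 mm high, two loop handles along its y to 112 mm from its axis, on the right.

How it is judged:
On the way, in this order (a step that is already met when the one before it is completed fails the run):
1. the clock is wound until its clutch begins to slip (value of joint key above 0.05 rad), for 0.1 s.
2. the drum is turned until the start line stands at the pens (value of joint drum between -0.08 and 0.08 rad), for 0.2 s.
At the end, for the whole second after the job is handed in: The key has slipped in its clutch by 0.05 to 0.6 rad (fully wound, not forced). The drum rests with the start line within 0.08 rad (about 4 mm along the chart) of the pen tips. Bottles, cups, jug and pot stand upright within 30 mm of where they were (all of step 2 and value of joint key between 0.05 and 0.6 rad and velocity of joint drum between -0.02 and 0.02 rad/s and not (distance of any of bottle_a, bottle_b, cup_a, cup_b, cup_c, jug, pot from where it was at the start of the episode above 0.03 m or angle between any of bottle_a, bottle_b, cup_a, cup_b, cup_c, jug, pot's own z axis and vertical above 0.5 rad)); the robot touches nothing.
It fails at once if the key is forced on in its clutch by more than 0.6 rad (34 degrees) (value of joint key above 0.6 rad).
It fails at once if a lifted pen or its arm is touched with more than 2 N (contact force between pens and the fingers above 2 N or contact force between pens and the arm above 2 N).
It fails at once if a bottle, a cup, the jug or the pot is moved by more than 30 mm or tipped (distance of any of bottle_a, bottle_b, cup_a, cup_b, cup_c, jug, pot from where it was at the start of the episode above 0.03 m or angle between any of bottle_a, bottle_b, cup_a, cup_b, cup_c, jug, pot's own z axis and vertical above 0.5 rad).
It also fails if it takes over 67 s, if anything falls off the work surface, if the arm or the gripper's body presses on something with over 40 N, if the wrist force passes 120 N, or if a joint passes its speed limit or range.

## Working session

There is one attempt and no reset: what is moved stays moved. The work goes in short steps, Python scripts to look and compute and a tool call to move; the robot and the scene stay as the last step left them, time stands still between calls to the robot, and variables do not carry over. Pictures are saved under pics/ and viewed, at most 10 in all, crops included, and the job is handed in when it is done.

Besides the shell and the picture viewer there is one more tool, called after "Emit:" as name([rows], argument=value, ...), one row to a line, values as JSON. move_arm: Moves the arm, as the interface text tells. Its arguments: {"type":"object","properties":{"plan":{"type":"array"},"force":{"type":"number"}},"required":["plan"]}

```bash
mkdir -p pics
python3 - <<'E'
from plant import ctrl
import cv2,json
s=ctrl.get_state();print(s)
for n in("scene","top"):
    im=ctrl.read_camera(n);cv2.imwrite(f"pics/{n}0.png",im[:,:,::-1])
for n in("scene","top","wrist"):print(n,ctrl.camera_model(n))
E
```

```text
{'time': 0.0, 'qpos': array([ 1.11998643e+00,  2.87210989e-01,  1.57817625e+00, -1.29093682e-05,
        1.27861112e+00, -1.49981678e-01]), 'dq': array([-0.00127347, -0.00051846, -0.00072844, -0.00081666, -0.00097121,
        0.00155059]), 'joint_efforts': array([ 9.75404146e-04, -4.06003010e+01, -2.92617452e+01, -1.35443138e-04,
        5.92875367e-03,  1.84201821e-05]), 'eef_pos': array([0.19968211, 0.64409716, 0.22991737]), 'tcp_rot': array([ 1.49845623e-01,  9.88708674e-01, -1.15081607e-03, -3.50019711e-04]), 'contact_force': array([-0.27829083, -0.09416864,  0.48765404]), 'wrist_torque': array([-0.06530542,  0.0047619 ,  0.0271766 ]), 'finger_force': 0.0, 'opening': 1.001540768236705}
scene {'intrinsics': array([[456.58674065,   0.        , 317.36106157],
       [  0.        , 456.58674065, 243.4858414 ],
       [  0.        ,   0.        ,   1.        ]]), 'distortion': array([-0.05686017,  0.        ,  0.        ,  0.        ,  0.        ]), 'cam_to_world': array([[ 0.64959595, -0.43982009,  0.62014787,  1.30800154],
       [ 0.76022661,  0.36613165, -0.53665922, -0.67687453],
[... 665 characters left out ...]
[ 0.00000000e+00,  0.00000000e+00,  0.00000000e+00,
         1.00000000e+00]])}
wrist {'intrinsics': array([[396.53679493,   0.        , 315.18547784],
       [  0.        , 396.53679493, 240.19445821],
       [  0.        ,   0.        ,   1.        ]]), 'distortion': array([-0.0740711,  0.       ,  0.       ,  0.       ,  0.       ]), 'tool_from_camera': array([[-2.08669708e-04,  9.53863841e-01,  3.00239454e-01,
         7.63753622e-02],
       [ 9.99999426e-01, -1.16629888e-04,  1.06554491e-03,
        -4.66216827e-04],
       [ 1.05140165e-03,  3.00239504e-01, -9.53863268e-01,
        -1.43561063e-01],
       [ 0.00000000e+00,  0.00000000e+00,  0.00000000e+00,
         1.00000000e+00]])}
```

View pics/top0.png

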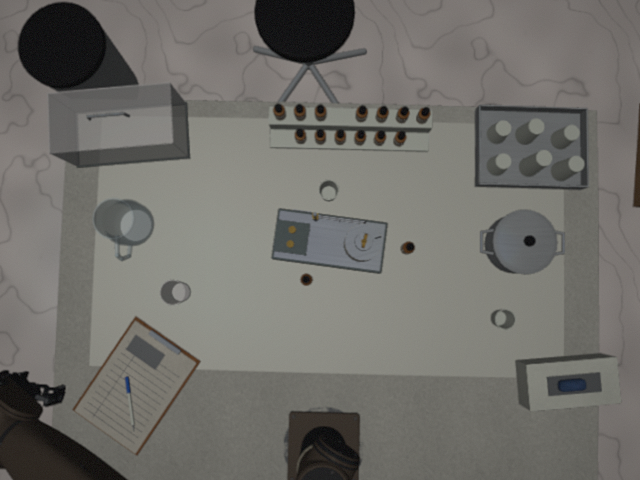

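View pics/scene0.png

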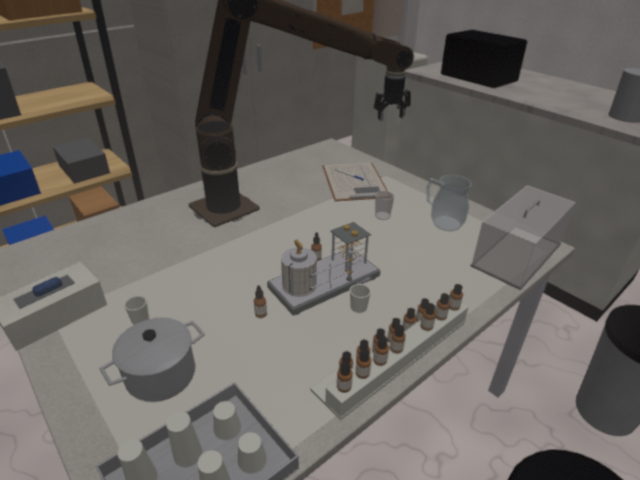

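The top view shows the recorder with base corners near (278,209), (387,222), (381,272) and (272,259), and the key near (364,241). The scene view shows the key near (299,245). I'll zoom in on both.

```bash
cat > h.py <<'E'
import numpy as np,cv2
from plant import ctrl
from scipy.spatial.transform import Rotation as R
def model(n,s=None):
    m=ctrl.camera_model(n)
    if n=="wrist":
        T=np.eye(4);T[:3,:3]=R.from_quat(s["tcp_rot"]).as_matrix();T[:3,3]=s["eef_pos"]
        C=T@m["tool_from_camera"]
    else: C=m["cam_to_world"]
    return m["intrinsics"],m["distortion"],C
def ray(M,uv):
    K,D,C=M
    p=cv2.undistortPoints(np.array([[uv]],float),K,D)[0,0]
    d=C[:3,:3]@np.array([p[0],-p[1],-1]);return C[:3,3],d/np.linalg.norm(d)
def onz(M,uv,z):
    o,d=ray(M,uv);return o+d*(z-o[2])/d[2]
def tri(L):
    A=0;b=0
    for M,uv in L:
        o,d=ray(M,uv);P=np.eye(3)-np.outer(d,d);A=A+P;b=b+P@o
    x=np.linalg.solve(A,b)
    return x,[np.linalg.norm(np.cross(x-ray(M,uv)[0],ray(M,uv)[1])) for M,uv in L]
def proj(M,P):
    K,D,C=M
    q=(np.atleast_2d(P)-C[:3,3])@C[:3,:3]
    q=q*[1,-1,-1]
    return cv2.projectPoints(q,np.zeros(3),np.zeros(3),K,D)[0][:,0]
E
python3 - <<'E'
from h import *
t=cv2.imread("pics/top0.png");s=cv2.imread("pics/scene0.png")
a=cv2.resize(t[190:290,260:400],None,fx=5.6,fy=5.6,interpolation=3)[:,:784]
cv2.imwrite("pics/ct.png",a)
M=model("top")
c=np.array([onz(M,p,.032) for p in[(278,209),(387,222),(381,272),(272,259)]]);print(c,c.mean(0))
x,e=tri([(M,(364,240)),(model("scene"),(299,245))]);print(x,e)
E
```

```text
[[ 0.64078795  0.1380445   0.032     ]
 [ 0.61243444 -0.15684938  0.032     ]
 [ 0.47739993 -0.1430612   0.032     ]
 [ 0.5052002   0.15013968  0.032     ]] [ 0.55895563 -0.0029316   0.032     ]
[ 0.55147985 -0.08573957  0.16920776] [np.float64(0.000944190315556801), np.float64(0.000944190315556712)]
```

View pics/ct.png

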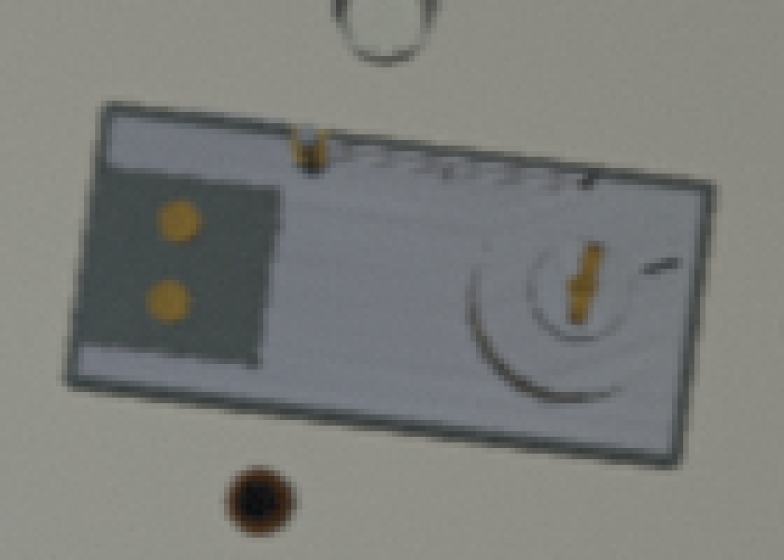

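The top crop shows the key wing from about (596,245) to (577,322), lying nearly along the recorder's x axis. The start tick is at about (660,266), roughly 1.2 rad clockwise of the pens at (588,180). The axis is at about (0.5515, -0.086). The triangulated key height of 0.169 m matches the text, so I'll move over it.

Emit:
move_arm([
  {"x": -0.034, "y": -0.036, "z": -0.01, "yaw": -0.09},
  {"x": -0.068, "y": -0.073, "z": -0.02, "yaw": -0.09},
  {"x": -0.102, "y": -0.109, "z": -0.03, "yaw": -0.09},
  {"x": -0.136, "y": -0.146, "z": -0.04, "yaw": -0.09},
  {"x": -0.17, "y": -0.182, "z": -0.05, "yaw": -0.09},
])

```text
validation failed for argument at $.pl...
```

Emit:
move_arm([
  {"x": -0.034, "y": -0.036, "z": -0.01, "yaw": -0.09, "fingers": 0},
  {"x": -0.068, "y": -0.073, "z": -0.02, "yaw": -0.09, "fingers": 0},
  {"x": -0.102, "y": -0.109, "z": -0.03, "yaw": -0.09, "fingers": 0},
  {"x": -0.136, "y": -0.146, "z": -0.04, "yaw": -0.09, "fingers": 0},
  {"x": -0.17, "y": -0.182, "z": -0.05, "yaw": -0.09, "fingers": 0},
])

```text
time: 0.6
eef_pos: [0.3068, 0.4221, 0.2803]
tcp_rot: [0.105, 0.994, -0.0, -0.0]
contact_force: [0.2, 0.2, 0.5]
opening: 0.998
finger_force: 0.0
```

Emit:
move_arm([
  {"x": -0.03, "y": -0.038, "z": 0, "yaw": 0, "fingers": 0},
  {"x": -0.06, "y": -0.076, "z": 0, "yaw": 0, "fingers": 0},
  {"x": -0.09, "y": -0.114, "z": 0, "yaw": 0, "fingers": 0},
  {"x": -0.12, "y": -0.152, "z": 0, "yaw": 0, "fingers": 0},
  {"x": -0.15, "y": -0.19, "z": 0, "yaw": 0, "fingers": 0},
])

```text
time: 1.1
eef_pos: [0.4137, 0.205, 0.2802]
tcp_rot: [0.105, 0.994, 0.0, -0.0]
contact_force: [0.0, 0.2, -0.5]
opening: 1.003
finger_force: 0.0
```

Emit:
move_arm([
  {"x": -0.03, "y": -0.038, "z": 0, "yaw": 0, "fingers": 0},
  {"x": -0.06, "y": -0.076, "z": 0, "yaw": 0, "fingers": 0},
  {"x": -0.09, "y": -0.114, "z": 0, "yaw": 0, "fingers": 0},
  {"x": -0.12, "y": -0.152, "z": 0, "yaw": 0, "fingers": 0},
  {"x": -0.15, "y": -0.19, "z": 0, "yaw": 0, "fingers": 0},
])

```text
time: 1.6
eef_pos: [0.5208, -0.0123, 0.2801]
tcp_rot: [0.105, 0.994, 0.0, -0.0]
contact_force: [0.7, 0.6, 0.9]
opening: 1.003
finger_force: 0.0
```

Run:
```python
from h import *
import pickle
s=ctrl.get_state();im=ctrl.read_camera("wrist");cv2.imwrite("pics/w1.png",im[:,:,::-1]);pickle.dump(s,open("s1.pkl","wb"))
print(s["eef_pos"],s["tcp_rot"],s["qpos"],s["dq"])
print(proj(model("wrist",s),[[.5515,-.0865,.17],[.5515,-.0865,.129]]))
```

```text
[ 0.5207574  -0.01226523  0.28014377] [ 1.05398655e-01  9.94430023e-01  1.27003798e-04 -1.92317251e-04] [-2.18585040e-01 -9.31990261e-02  1.89645493e+00  2.14776954e-04
  1.33874757e+00 -1.57824124e+00] [-0.77232098  0.49863365 -0.45631275  0.00481603 -0.0498425  -0.76750472]
[[222.69060074 297.21809357]
 [233.96064502 275.0176547 ]]
```

View pics/w1.png

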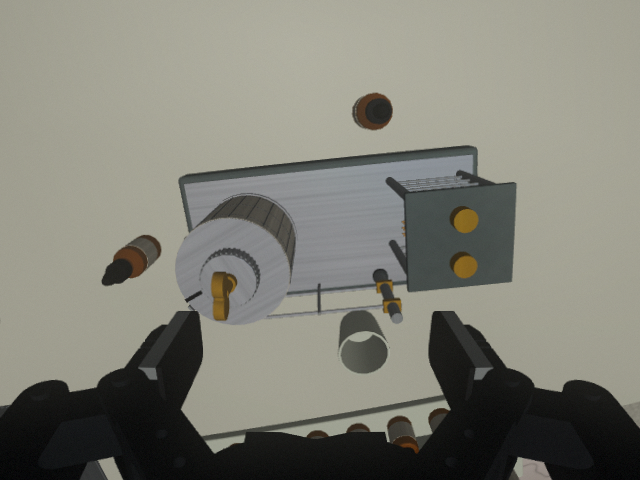

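The wrist view shows the key top centred at about (219,296), within 4 px of the prediction, and the start tick at about (194,297). Next I'll move above the key and look again.

Emit:
move_arm([
  {"x": -0.023, "y": -0.033, "z": 0, "yaw": 0, "fingers": 0},
  {"x": -0.0455, "y": -0.066, "z": 0, "yaw": 0, "fingers": 0},
  {"x": -0.0455, "y": -0.066, "z": 0, "yaw": 0, "fingers": 0},
  {"x": -0.0455, "y": -0.066, "z": 0, "yaw": 0, "fingers": 0},
])

```text
time: 2.05
eef_pos: [0.5509, -0.0848, 0.2797]
tcp_rot: [0.106, 0.994, 0.0, -0.001]
contact_force: [-0.9, -0.2, -0.3]
opening: 0.996
finger_force: 0.0
```

Run:
```python
from h import *
import pickle
s=ctrl.get_state();im=ctrl.read_camera("wrist");pickle.dump(s,open("s2.pkl","wb"))
print(s["eef_pos"],s["tcp_rot"],s["qpos"],s["wrist_torque"])
print(proj(model("wrist",s),[[.5515,-.0865,.18],[.5515,-.0865,.129]]))
c=im[200:440,180:460,::-1];cv2.imwrite("pics/w2full.png",im[:,:,::-1])
cv2.imwrite("pics/w2.png",cv2.resize(c,None,fx=2.5,fy=2.5,interpolation=2))
```

```text
[ 0.55088953 -0.08478546  0.27970684] [ 1.06042718e-01  9.94361072e-01  4.32883615e-04 -9.02013601e-04] [-3.34936192e-01 -6.93017290e-03  1.81444189e+00  4.46490020e-04
  1.33603429e+00 -1.69335175e+00] [ 0.04535568  0.00766818 -0.0137815 ]
[[313.8719807  241.70541778]
 [314.10719772 221.61956104]]
```

View pics/w2.png

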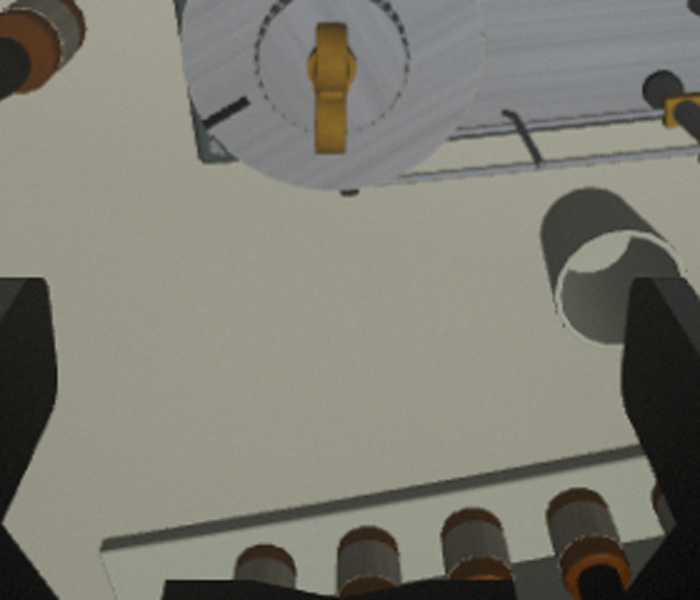

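Run:
```python
from h import *
import pickle
s=pickle.load(open("s2.pkl","rb"));M=model("wrist",s)
Rm=R.from_quat(s["tcp_rot"]).as_matrix();tx,ty=Rm[:,0],Rm[:,1]
f=lambda u,v:(180+u/2.5,200+v/2.5)
# points displaced toward -tool x from axis
for uv,z,r in[((331.5,153),.18,.018),((332,132),.145,.022),((332,189.5),.129,.0465)]:
    print(onz(M,f(*uv),z)+tx*r*np.array([1,1,0]))
print("left/right collar",[onz(M,f(u,52),.145) for u in(256,409)])
s1=pickle.load(open("s1.pkl","rb"))
x,e=tri([(model("wrist",s1),(219.5,319)),(M,f(331.5,153))]);print("wing end",x,e)
a=[onz(M,f(*p),.129)[:2] for p in((205,124),(248,101))]
for c in((.5515,-.0865),(.551,-.086)):print([np.arctan2(*(p-c)[::-1]) for p in a],np.linalg.norm(a[0]-c))
k=[onz(M,f(*p),.18)[:2] for p in((331,95),(331.5,150))];print("wing ang",np.arctan2(*(k[1]-k[0])[::-1]))
# pen arm / pen tip direction from base edges in top image
print("tool x ang",np.arctan2(tx[1],tx[0]))
```

```text
[ 0.54680127 -0.08635402  0.18      ]
[ 0.54908665 -0.08694498  0.145     ]
[ 0.54960573 -0.08720945  0.129     ]
left/right collar [array([ 0.54195719, -0.10790627,  0.145     ]), array([ 0.55132087, -0.06453635,  0.145     ])]
wing end [ 0.56455434 -0.0905393   0.17784802] [np.float64(0.0006242012769165005), np.float64(0.0006242012769166104)]
[np.float64(-1.2776823264189863), np.float64(-1.2767093800494371)] 0.04677133373246761
[np.float64(-1.2706308411571174), np.float64(-1.266192911265129)] 0.047395653855768265
wing ang -0.20611969712333478
tool x ang 2.92910823236692
```

Emit:
move_arm([
  {"x": 0.001, "y": -0.002, "z": 0.045, "yaw": 0, "fingers": 0},
  {"x": 0.001, "y": -0.002, "z": 0.09, "yaw": 0, "fingers": 0},
  {"x": 0.001, "y": -0.002, "z": 0.127, "yaw": 0, "fingers": 0.3},
  {"x": 0.001, "y": -0.002, "z": 0.127, "yaw": 0, "fingers": 0.6},
  {"x": 0.001, "y": -0.002, "z": 0.127, "yaw": 0, "fingers": 0.7},
], force=60)

```text
time: 2.6
eef_pos: [0.5496, -0.085, 0.1539]
tcp_rot: [0.104, 0.995, 0.0, -0.0]
contact_force: [0.7, 0.4, 0.4]
opening: 0.514
finger_force: 0.0
```

Emit:
move_arm([
  {"x": 0, "y": 0, "z": 0, "yaw": 0, "fingers": 1},
  {"x": 0, "y": 0, "z": 0, "yaw": 0, "fingers": 1},
  {"x": 0, "y": 0, "z": 0, "yaw": 0, "fingers": 1},
  {"x": 0, "y": 0, "z": 0, "yaw": 0, "fingers": 1},
  {"x": 0, "y": 0, "z": 0, "yaw": 0, "fingers": 1},
])

```text
time: 3.1
eef_pos: [0.5515, -0.0871, 0.1567]
tcp_rot: [0.105, 0.994, -0.001, 0.002]
contact_force: [-1.5, -0.7, 5.9]
opening: 0.079
finger_force: 59.1
```

```bash
cat > st.py <<'E'
from h import *
s=ctrl.get_state()
q=R.from_quat(s["tcp_rot"]).as_matrix()[:,0]
print("t %.2f"%s["time"],s["eef_pos"].round(4),"xang %.3f"%np.arctan2(q[1],q[0]),"q6 %.3f"%s["qpos"][5],"F",s["contact_force"].round(1),"T",s["wrist_torque"].round(3),"e6 %.3f"%s["joint_efforts"][5],"op %.3f ff %.1f"%(s["opening"],s["finger_force"]))
E
python3 st.py
```

```text
t 3.10 [ 0.5515 -0.0871  0.1567] xang 2.931 q6 -1.698 F [-1.5 -0.7  5.9] T [-0.161  0.236 -0.035] e6 0.001 op 0.079 ff 59.1
```

Emit:
move_arm([
  {"x": 0, "y": 0, "z": -0.003, "yaw": 0.14, "fingers": 1},
  {"x": 0, "y": 0, "z": -0.003, "yaw": 0.28, "fingers": 1},
  {"x": 0, "y": 0, "z": -0.003, "yaw": 0.42, "fingers": 1},
  {"x": 0, "y": 0, "z": -0.003, "yaw": 0.56, "fingers": 1},
  {"x": 0, "y": 0, "z": -0.003, "yaw": 0.7, "fingers": 1},
])

```text
time: 3.6
eef_pos: [0.5504, -0.0876, 0.1569]
tcp_rot: [0.442, 0.897, -0.001, 0.002]
contact_force: [0.9, -4.3, -2.0]
opening: 0.079
finger_force: 59.5
```

```bash
python3 st.py
```

```text
t 3.60 [ 0.5504 -0.0876  0.1569] xang 2.226 q6 -0.992 F [ 0.9 -4.3 -2. ] T [-0.812 -0.183  0.106] e6 -0.655 op 0.079 ff 59.5
```

Emit:
move_arm([
  {"x": 0, "y": 0, "z": 0, "yaw": 0.14, "fingers": 1},
  {"x": 0, "y": 0, "z": 0, "yaw": 0.28, "fingers": 1},
  {"x": 0, "y": 0, "z": 0, "yaw": 0.42, "fingers": 1},
  {"x": 0, "y": 0, "z": 0, "yaw": 0.56, "fingers": 1},
  {"x": 0, "y": 0, "z": 0, "yaw": 0.7, "fingers": 1},
])

```text
time: 4.1
eef_pos: [0.5494, -0.088, 0.1568]
tcp_rot: [0.723, 0.691, -0.002, 0.001]
contact_force: [-2.4, -4.9, -0.3]
opening: 0.076
finger_force: 59.7
```

```bash
python3 st.py
```

```text
t 4.10 [ 0.5494 -0.088   0.1568] xang 1.526 q6 -0.292 F [-2.4 -4.9 -0.3] T [-0.961  0.388  0.09 ] e6 -0.649 op 0.076 ff 59.7
```

Emit:
move_arm([
  {"x": 0, "y": 0, "z": 0, "yaw": 0.14, "fingers": 1},
  {"x": 0, "y": 0, "z": 0, "yaw": 0.28, "fingers": 1},
  {"x": 0, "y": 0, "z": 0, "yaw": 0.42, "fingers": 1},
  {"x": 0, "y": 0, "z": 0, "yaw": 0.56, "fingers": 1},
  {"x": 0, "y": 0, "z": 0, "yaw": 0.7, "fingers": 1},
])

```text
time: 4.6
eef_pos: [0.5484, -0.0876, 0.1568]
tcp_rot: [0.916, 0.401, -0.003, 0.001]
contact_force: [-3.7, -4.4, 1.9]
opening: 0.081
finger_force: 60.0
```

```bash
python3 st.py
```

```text
t 4.60 [ 0.5484 -0.0876  0.1568] xang 0.826 q6 0.408 F [-3.7 -4.4  1.9] T [-0.736  0.91   0.128] e6 -0.647 op 0.081 ff 60.0
```

Emit:
move_arm([
  {"x": 0, "y": 0, "z": 0, "yaw": 0.1, "fingers": 1},
  {"x": 0, "y": 0, "z": 0, "yaw": 0.2, "fingers": 1},
  {"x": 0, "y": 0, "z": 0, "yaw": 0.3, "fingers": 1},
  {"x": 0, "y": 0, "z": 0, "yaw": 0.4, "fingers": 1},
])

```text
time: 5.0
eef_pos: [0.548, -0.0871, 0.1568]
tcp_rot: [0.977, 0.212, -0.003, 0.0]
contact_force: [-6.1, -3.1, 2.5]
opening: 0.082
finger_force: 60.1
```

```bash
python3 st.py
```

```text
t 5.00 [ 0.548  -0.0871  0.1568] xang 0.428 q6 0.806 F [-6.1 -3.1  2.5] T [-0.523  1.046  0.131] e6 -0.434 op 0.082 ff 60.1
```

Emit:
move_arm([
  {"x": 0, "y": 0, "z": 0, "yaw": 0.1, "fingers": 1},
  {"x": 0, "y": 0, "z": 0, "yaw": 0.2, "fingers": 1},
  {"x": 0, "y": 0, "z": 0, "yaw": 0.3, "fingers": 1},
  {"x": 0, "y": 0, "z": 0, "yaw": 0.4, "fingers": 1},
])

```text
time: 5.4
eef_pos: [0.5479, -0.0865, 0.1568]
tcp_rot: [1.0, 0.014, -0.003, 0.0]
contact_force: [-5.6, -0.1, 2.5]
opening: 0.078
finger_force: 60.2
```

```bash
python3 st.py
```

```text
t 5.40 [ 0.5479 -0.0865  0.1568] xang 0.028 q6 1.206 F [-5.6 -0.1  2.5] T [-0.164  1.053  0.088] e6 -0.431 op 0.078 ff 60.2
```

Emit:
move_arm([
  {"x": 0, "y": 0, "z": 0, "yaw": 0.1, "fingers": 1},
  {"x": 0, "y": 0, "z": 0, "yaw": 0.2, "fingers": 1},
  {"x": 0, "y": 0, "z": 0, "yaw": 0.3, "fingers": 1},
  {"x": 0, "y": 0, "z": 0, "yaw": 0.4, "fingers": 1},
])

```text
time: 5.8
eef_pos: [0.5479, -0.0858, 0.1568]
tcp_rot: [0.983, -0.185, -0.003, 0.0]
contact_force: [-5.5, -0.0, 3.8]
opening: 0.078
finger_force: 60.2
```

```bash
python3 st.py
```

```text
t 5.80 [ 0.5479 -0.0858  0.1568] xang -0.373 q6 1.606 F [-5.5 -0.   3.8] T [0.124 0.993 0.069] e6 -0.428 op 0.078 ff 60.2
```

Emit:
move_arm([
  {"x": 0, "y": 0, "z": 0, "yaw": 0.1, "fingers": 1},
  {"x": 0, "y": 0, "z": 0, "yaw": 0.2, "fingers": 1},
  {"x": 0, "y": 0, "z": 0, "yaw": 0.3, "fingers": 1},
  {"x": 0, "y": 0, "z": 0, "yaw": 0.4, "fingers": 1},
])

```text
time: 6.2
eef_pos: [0.5483, -0.0853, 0.1568]
tcp_rot: [0.926, -0.377, -0.002, -0.0]
contact_force: [-5.1, 2.0, 2.8]
opening: 0.08
finger_force: 60.1
```

```bash
python3 st.py
```

```text
t 6.20 [ 0.5483 -0.0853  0.1568] xang -0.773 q6 2.006 F [-5.1  2.   2.8] T [0.433 0.835 0.105] e6 -0.431 op 0.080 ff 60.1
```

Emit:
move_arm([
  {"x": 0, "y": 0, "z": 0, "yaw": 0.1, "fingers": 1},
  {"x": 0, "y": 0, "z": 0, "yaw": 0.2, "fingers": 1},
  {"x": 0, "y": 0, "z": 0, "yaw": 0.3, "fingers": 1},
  {"x": 0, "y": 0, "z": 0, "yaw": 0.4, "fingers": 1},
])

```text
time: 6.6
eef_pos: [0.5488, -0.085, 0.1568]
tcp_rot: [0.833, -0.553, -0.002, -0.0]
contact_force: [-2.4, 2.7, 1.5]
opening: 0.078
finger_force: 60.2
```

```bash
python3 st.py
```

```text
t 6.60 [ 0.5488 -0.085   0.1568] xang -1.172 q6 2.405 F [-2.4  2.7  1.5] T [0.558 0.474 0.225] e6 -0.270 op 0.078 ff 60.2
```

```bash
cat > av.py <<'E'
from h import *
v=[]
for i in range(10):
    v.append(ctrl.get_state()["wrist_torque"][2]);ctrl.read_camera("top")
print("Tz",np.mean(v).round(3),np.std(v).round(3),np.round(v,3))
E
python3 av.py; python3 st.py
```

```text
Tz 0.135 0.048 [0.225 0.172 0.181 0.103 0.083 0.171 0.096 0.082 0.147 0.092]
t 7.10 [ 0.5489 -0.0851  0.1568] xang -1.167 q6 2.400 F [-5.   3.9  2.9] T [0.752 0.784 0.15 ] e6 0.098 op 0.081 ff 60.2
```

Emit:
move_arm([
  {"x": 0, "y": 0, "z": 0, "yaw": 0.05, "fingers": 1},
  {"x": 0, "y": 0, "z": 0, "yaw": 0.1, "fingers": 1},
  {"x": 0, "y": 0, "z": 0, "yaw": 0.15, "fingers": 1},
])

```text
time: 7.4
eef_pos: [0.5491, -0.085, 0.1568]
tcp_rot: [0.79, -0.612, -0.002, -0.0]
contact_force: [-3.2, 4.9, 1.8]
opening: 0.08
finger_force: 60.4
```

```bash
python3 av.py; python3 st.py
```

```text
Tz 0.18 0.041 [0.267 0.167 0.177 0.212 0.171 0.168 0.117 0.209 0.124 0.191]
t 7.90 [ 0.5491 -0.085   0.1568] xang -1.317 q6 2.550 F [-4.5  4.   2.7] T [0.808 0.65  0.165] e6 0.162 op 0.080 ff 60.3
```

Emit:
move_arm([
  {"x": 0, "y": 0, "z": 0, "yaw": 0.03, "fingers": 1},
  {"x": 0, "y": 0, "z": 0, "yaw": 0.06, "fingers": 1},
  {"x": 0, "y": 0, "z": 0, "yaw": 0.09, "fingers": 1},
  {"x": 0, "y": 0, "z": 0, "yaw": 0.12, "fingers": 1},
  {"x": 0, "y": 0, "z": 0, "yaw": 0.15, "fingers": 1},
])

```text
time: 8.4
eef_pos: [0.5494, -0.085, 0.1568]
tcp_rot: [0.743, -0.67, -0.001, -0.001]
contact_force: [-1.6, 3.6, 2.2]
opening: 0.08
finger_force: 60.3
```

```bash
python3 av.py; python3 st.py
```

```text
Tz 0.187 0.031 [0.24  0.216 0.225 0.166 0.15  0.159 0.199 0.183 0.191 0.146]
t 8.90 [ 0.5494 -0.085   0.1568] xang -1.467 q6 2.700 F [-2.6  4.4  3.7] T [0.812 0.558 0.183] e6 0.186 op 0.084 ff 60.3
```

The torque has jumped from about 0.10 N m to about 0.23 N m, and it holds above what the spring can give. The spring is full and the clutch has slipped, so I'll stop winding, release the key and look.

Emit:
move_arm([
  {"x": 0, "y": 0, "z": 0, "yaw": 0, "fingers": 0.5},
  {"x": 0, "y": 0, "z": 0, "yaw": 0, "fingers": 0},
  {"x": 0, "y": 0, "z": 0, "yaw": 0, "fingers": 0},
  {"x": 0, "y": 0, "z": 0, "yaw": 0, "fingers": 0},
  {"x": 0, "y": 0, "z": -0.03, "yaw": 0, "fingers": 0},
])

```text
time: 9.4
eef_pos: [0.547, -0.0855, 0.1821]
tcp_rot: [0.742, -0.67, -0.004, 0.002]
contact_force: [0.5, -0.3, -0.2]
opening: 0.918
finger_force: 0.0
```

Emit:
move_arm([
  {"x": 0, "y": 0, "z": -0.045, "yaw": 0, "fingers": 0},
  {"x": 0, "y": 0, "z": -0.095, "yaw": 0, "fingers": 0},
  {"x": 0, "y": 0, "z": -0.095, "yaw": 0, "fingers": 0},
  {"x": 0, "y": 0, "z": -0.095, "yaw": 0, "fingers": 0},
])

```text
time: 9.8
eef_pos: [0.5507, -0.0866, 0.2837]
tcp_rot: [0.742, -0.67, 0.002, -0.001]
contact_force: [-0.1, -0.4, -0.9]
opening: 1.002
finger_force: 0.0
```

```bash
python3 st.py
python3 - <<'E'
from h import *
import pickle
s=ctrl.get_state();im=ctrl.read_camera("wrist");pickle.dump(s,open("s3.pkl","wb"))
print(proj(model("wrist",s),[[.5495,-.0868,.18],[.5495,-.0868,.129]]))
cv2.imwrite("pics/w3full.png",im[:,:,::-1])
cv2.imwrite("pics/w3.png",cv2.resize(im[130:370,180:460,::-1],None,fx=2.5,fy=2.5,interpolation=2))
E
```

```text
t 9.80 [ 0.5507 -0.0866  0.2837] xang -1.469 q6 2.702 F [-0.1 -0.4 -0.9] T [ 0.008  0.026 -0.019] e6 -0.000 op 1.002 ff 0.0
[[317.90623857 240.08248382]
 [317.72381716 220.56987723]]
```

View pics/w3.png

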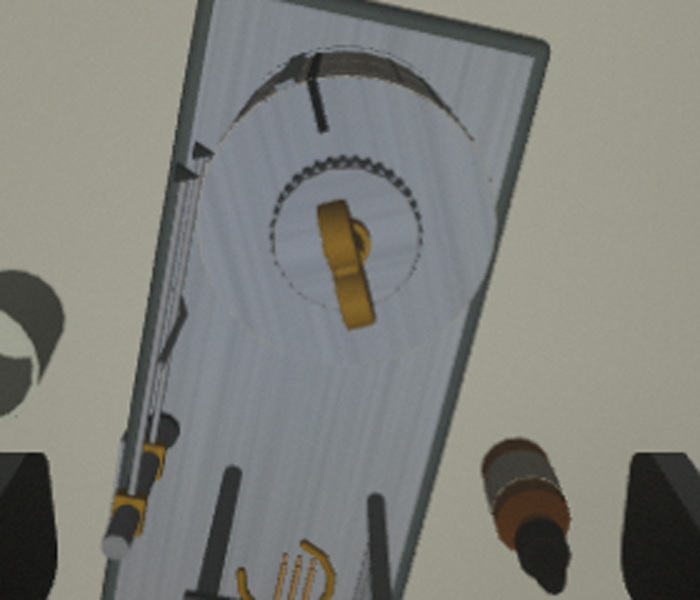

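Run:
```python
from h import *
import pickle
s=pickle.load(open("s3.pkl","rb"));M=model("wrist",s)
f=lambda u,v:(180+u/2.5,130+v/2.5)
cl=[onz(M,f(*p),.145)[:2] for p in((272,236),(422,236),(347,308))];print("collar",cl,(cl[0]+cl[1])/2)
tx=R.from_quat(s["tcp_rot"]).as_matrix()[:2,0];print("c from bottom",cl[2]+.022*tx)
dl=[onz(M,f(*p),.129)[:2] for p in((197,200),(495,235),(315,78))];print("drum",dl)
for c in[(.5495,-.0868),(.5505,-.0868),(.5505,-.0855)]:
    c=np.array(c);a=lambda p,z:np.arctan2(*(onz(M,f(*p),z)[:2]-c)[::-1])
    r=lambda p,z:np.linalg.norm(onz(M,f(*p),z)[:2]-c)
    print(c,"tick",a((314,80),.129),a((323,132),.129),r((314,80),.129),"pens",a((197,174),.104),a((213,152),.062),r((197,174),.104),r((213,152),.062))
```

```text
collar [array([ 0.57087938, -0.08582747]), array([ 0.52687516, -0.09035335]), array([ 0.54653917, -0.06574786])] [ 0.54887727 -0.08809041]
c from bottom [ 0.54877098 -0.08763431]
drum [array([ 0.59561381, -0.09054943]), array([ 0.50247886, -0.088888  ]), array([ 0.56288268, -0.13129507])]
[ 0.5495 -0.0868] tick -1.269749835761418 -1.2523575369688638 0.045942835457577776 pens -0.12958537846865018 -0.1265491798322404 0.050213168616281674 0.0500961082900566
[ 0.5505 -0.0868] tick -1.2906691011470597 -1.284171836266557 0.04565630525471562 pens -0.13221070627048637 -0.12911946184749634 0.049221722685167855 0.049104267156838244
[ 0.5505 -0.0855] tick -1.298331598073717 -1.2959874199575536 0.04690700864603578 pens -0.15829456381255297 -0.15527819855865854 0.04940990382063615 0.04928851903669973
```

The wrist view shows the tick from (313,80) to (323,132), the pen tips at (197,174) and (213,152), and the collar centred near (347,236). The drum still has to turn about 1.15 rad anticlockwise. The key has sprung back to its click, as expected. Now I'll grip the collar.

Emit:
move_arm([
  {"x": 0.001, "y": 0.0015, "z": 0.045, "yaw": 0, "fingers": 0},
  {"x": 0.001, "y": 0.0015, "z": 0.09, "yaw": 0, "fingers": 0},
  {"x": 0.001, "y": 0.0015, "z": 0.13, "yaw": 0, "fingers": 0},
  {"x": 0.001, "y": 0.0015, "z": 0.153, "yaw": 0, "fingers": 0},
  {"x": 0.001, "y": 0.0015, "z": 0.153, "yaw": 0, "fingers": 0},
], force=100)

```text
time: 10.35
eef_pos: [0.5436, -0.0858, 0.1215]
tcp_rot: [0.742, -0.67, -0.006, 0.003]
contact_force: [0.1, -0.4, -0.0]
opening: 0.998
finger_force: 0.0
```

```bash
python3 st.py
```

```text
t 10.35 [ 0.5436 -0.0858  0.1215] xang -1.469 q6 2.699 F [ 0.1 -0.4 -0. ] T [ 0.02  -0.036 -0.006] e6 -0.000 op 0.998 ff 0.0
```

Emit:
move_arm([
  {"x": 0, "y": 0, "z": 0, "yaw": 0, "fingers": 0},
  {"x": 0, "y": 0, "z": 0, "yaw": 0, "fingers": 0},
  {"x": 0, "y": 0, "z": 0, "yaw": 0, "fingers": 0},
])

```text
time: 10.65
eef_pos: [0.5496, -0.0877, 0.1305]
tcp_rot: [0.742, -0.67, 0.002, -0.001]
contact_force: [0.2, 0.3, -0.8]
opening: 0.998
finger_force: 0.0
```

Settled on the axis at z = 0.1305. Closing on the collar.

Emit:
move_arm([
  {"x": 0, "y": 0, "z": 0.001, "yaw": 0, "fingers": 0.3},
  {"x": 0, "y": 0, "z": 0.001, "yaw": 0, "fingers": 1},
  {"x": 0, "y": 0, "z": 0.001, "yaw": 0, "fingers": 1},
  {"x": 0, "y": 0, "z": 0.001, "yaw": 0, "fingers": 1},
  {"x": 0, "y": 0, "z": 0.001, "yaw": 0, "fingers": 1},
])

```text
time: 11.15
eef_pos: [0.5493, -0.0873, 0.1289]
tcp_rot: [0.742, -0.67, 0.001, -0.001]
contact_force: [-0.6, 1.5, 5.2]
opening: 0.469
finger_force: 100.4
```

```bash
python3 st.py
```

```text
t 11.15 [ 0.5493 -0.0873  0.1289] xang -1.469 q6 2.699 F [-0.6  1.5  5.2] T [ 0.207 -0.024  0.005] e6 0.010 op 0.469 ff 100.4
```

Emit:
move_arm([
  {"x": 0, "y": 0, "z": 0, "yaw": -0.1, "fingers": 1},
  {"x": 0, "y": 0, "z": 0, "yaw": -0.2, "fingers": 1},
  {"x": 0, "y": 0, "z": 0, "yaw": -0.3, "fingers": 1},
  {"x": 0, "y": 0, "z": 0, "yaw": -0.4, "fingers": 1},
  {"x": 0, "y": 0, "z": 0, "yaw": -0.5, "fingers": 1},
])

```text
time: 11.65
eef_pos: [0.5496, -0.0871, 0.1288]
tcp_rot: [0.885, -0.466, 0.001, -0.001]
contact_force: [0.5, 1.0, 4.5]
opening: 0.478
finger_force: 100.8
```

```bash
python3 st.py
```

```text
t 11.65 [ 0.5496 -0.0871  0.1288] xang -0.969 q6 2.198 F [0.5 1.  4.5] T [ 0.229 -0.08  -0.596] e6 -0.043 op 0.478 ff 100.8
```

Emit:
move_arm([
  {"x": 0, "y": 0, "z": 0, "yaw": -0.13, "fingers": 1},
  {"x": 0, "y": 0, "z": 0, "yaw": -0.26, "fingers": 1},
  {"x": 0, "y": 0, "z": 0, "yaw": -0.39, "fingers": 1},
  {"x": 0, "y": 0, "z": 0, "yaw": -0.52, "fingers": 1},
  {"x": 0, "y": 0, "z": 0, "yaw": -0.65, "fingers": 1},
])

```text
time: 12.15
eef_pos: [0.5499, -0.0868, 0.1289]
tcp_rot: [0.987, -0.158, 0.002, -0.001]
contact_force: [1.8, 2.4, 4.9]
opening: 0.474
finger_force: 100.4
```

Emit:
move_arm([
  {"x": 0, "y": 0, "z": 0, "yaw": 0, "fingers": 1},
  {"x": 0, "y": 0, "z": 0, "yaw": 0, "fingers": 0.5},
  {"x": 0, "y": 0, "z": 0, "yaw": 0, "fingers": 0},
  {"x": 0, "y": 0, "z": 0, "yaw": 0, "fingers": 0},
  {"x": 0, "y": 0, "z": -0.02, "yaw": 0, "fingers": 0},
])

```text
time: 12.65
eef_pos: [0.5453, -0.0867, 0.1436]
tcp_rot: [0.987, -0.159, -0.005, -0.0]
contact_force: [-0.5, 0.1, 0.2]
opening: 0.98
finger_force: 0.0
```

Emit:
move_arm([
  {"x": 0, "y": 0, "z": -0.045, "yaw": 0, "fingers": 0},
  {"x": 0, "y": 0, "z": -0.09, "yaw": 0, "fingers": 0},
  {"x": 0, "y": 0, "z": -0.13, "yaw": 0, "fingers": 0},
  {"x": 0, "y": 0, "z": -0.13, "yaw": 0, "fingers": 0},
  {"x": 0, "y": 0, "z": -0.13, "yaw": 0, "fingers": 0},
])

```text
time: 13.15
eef_pos: [0.5484, -0.0877, 0.2781]
tcp_rot: [0.987, -0.159, 0.001, 0.0]
contact_force: [0.9, -0.7, -0.2]
opening: 1.002
finger_force: 0.0
```

```bash
python3 st.py
python3 - <<'E'
from h import *
import pickle
s=ctrl.get_state();im=ctrl.read_camera("wrist");pickle.dump(s,open("s4.pkl","wb"))
cv2.imwrite("pics/w4full.png",im[:,:,::-1])
cv2.imwrite("pics/w4.png",cv2.resize(im[130:370,180:460,::-1],None,fx=2.5,fy=2.5,interpolation=2))
E
```

```text
t 13.15 [ 0.5484 -0.0877  0.2781] xang -0.320 q6 1.550 F [ 0.9 -0.7 -0.2] T [-0.022  0.036  0.053] e6 0.003 op 1.002 ff 0.0
```

View pics/w4.png

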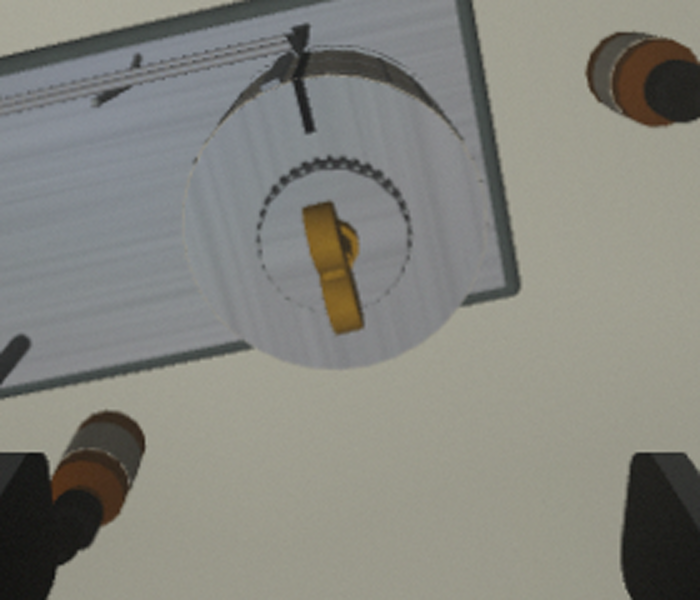

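```bash
python3 - <<'E'
from h import *
import pickle
s=pickle.load(open("s4.pkl","rb"));M=model("wrist",s)
f=lambda u,v:(180+u/2.5,130+v/2.5)
P=lambda p,z:onz(M,f(*p),z)[:2]
cl=[P(p,.145) for p in((258,240),(411,236),(337,312))]
tx=R.from_quat(s["tcp_rot"]).as_matrix()[:2,0]
C=(cl[0]+cl[1])/2;print(C,cl[2]+.022*tx)
for c in(C,cl[2]+.022*tx,np.array([.5493,-.0875])):
    a=lambda p,z:np.arctan2(*(P(p,z)-c)[::-1])
    print("tick",a((299.5,79),.129),a((309,131),.129),np.linalg.norm(P((300,80),.129)-c),"pen",a((299,50),.104),np.linalg.norm(P((299,50),.104)-c))
print("base edge ang",[np.arctan2(*(P(b,.032)-P(a,.032))[::-1])  for a,b in(((519,288),(465,0)),)])
p,q=P((519,288),.032),P((465,3),.032);print(np.arctan2(*(q-p)[::-1]))
E
python3 - <<'E'
import cv2
a=cv2.imread("pics/w4full.png")[135:195,265:345]
cv2.imwrite("pics/w4z.png",cv2.resize(a,None,fx=9,fy=9,interpolation=3))
E
```

```text
[ 0.54994336 -0.08800405] [ 0.54905464 -0.08847134]
tick -0.0915996971235658 -0.06168868504374812 0.04465342377626114 pen -0.10115339242552435 0.05138661581289027
tick -0.07966812985159183 -0.04451674321920834 0.04549807177890757 pen -0.09053327472004213 0.05222654995589184
tick -0.10130449645248195 -0.07705162088336168 0.045343074104944175 pen -0.10953507437199307 0.052079414064166885
base edge ang [np.float64(-0.09395140219526146)]
-0.09212495030527723
```

View pics/w4z.png

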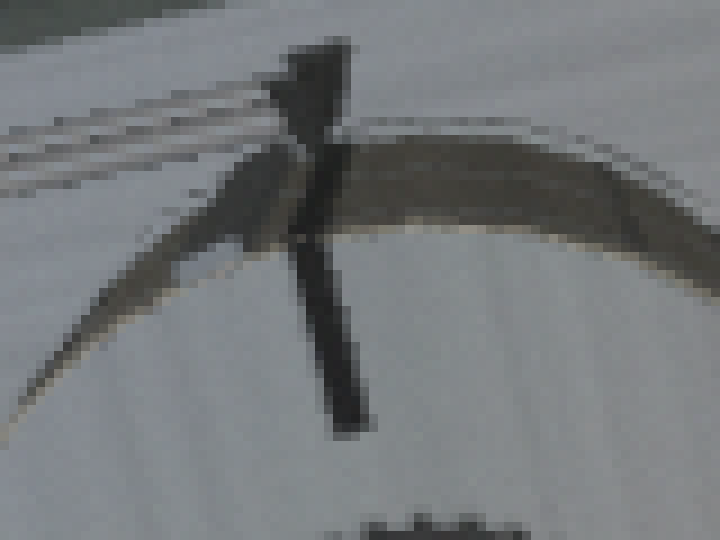

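Run:
```python
from h import *
import pickle
r={}
for n,v0,a,b in(("s2",200,(331,23),(331.5,152)),("s3",130,(332,203),(362,325)),("s4",130,(318,205),(349,330))):
    M=model("wrist",pickle.load(open(n+".pkl","rb")))
    p,q=[onz(M,(180+u/2.5,v0+v/2.5),.18)[:2] for u,v in(a,b)]
    r[n]=np.arctan2(*(q-p)[::-1]);print(n,r[n],np.linalg.norm(q-p))
t=(r["s2"]-r["s3"])%np.pi
for k in range(3):print("cw turn",t+k*np.pi,"mod click",(t+k*np.pi)%(np.pi/6))
print("drum turn",(r["s4"]-r["s3"])%np.pi)
```

```text
s2 -0.21099416649583388 0.03451692095861683
s3 1.9061590594871027 0.03413051158396548
s4 3.0528659461436707 0.034259619203637834
cw turn 1.0244394276068567 mod click 0.5008406520085579
cw turn 4.16603208119665 mod click 0.5008406520085581
cw turn 7.307624734786443 mod click 0.5008406520085583
drum turn 1.146706886656568
```

```bash
python3 -c "
from plant import ctrl
print(ctrl.sign_off())"
```

```text
the job is handed in; nothing more can be done
None
```

I wound the clock until its clutch slipped (about 0.5 rad by my estimate, limit 0.6), set the start line within about 0.03 rad of the pen tips, left the gripper clear and handed the job in; no verdict came back.

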